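Set a scraper under the inspection magnifier

TASK

Get the long-bladed scraper ready for a check of its edge: stand it on the base of the inspection stand and slide its blade edgewise into the slot of the metal rest, fully home, until the front of the handle meets the rest. Then swing the stand's magnifier round so that the lens is centred above the middle of the slot, and tilt the lens level. Let go of everything, and leave the short-bladed scraper and the other things on the bench where they are.

Things in the scene. Friction and masses are not known exactly. Their poses are not given: they have to be found in the camera images.
- scraper: Long-bladed scraper, loose, about 0.2 kg, standing on its long edge, blade upright: wooden handle 80 long, 28 thick, 40 tall; flat steel blade 85 long, 4 thick, 40 tall. Origin: on the underside, mid-thickness, at the handle's front face where the blade leaves it. x along the blade to its tip (blade 0 to 85, handle -80 to 0), y across the thickness, z up. Balance point 25 mm behind the origin.
- short_scraper: Another scraper with the same handle but a blade only 45 mm long, standing likewise; same origin and axes. Not to be used or moved. The two scrapers' places may be swapped.
- slot_mouth (a point): Front end of the slot, mid-width, on its floor (12 mm above the bench). x points along the slot, into it; y left of that; z up. Slot open at both ends and on top: 80 long, 9 wide, between two aluminium cheeks 18 thick, 24 high (top 6 mm flares to 18 wide), front faces at x = 0. Seated, the scraper's origin and axes coincide with this frame, its handle outside in front of the cheeks.
- slot_centre (a point): Middle of the slot's length and width, on its floor, 40 mm along x from slot_mouth, same axes. The lens belongs straight above it. The stand's grey base plate is flush with the slot floor and spans x -130 to +160, y -60 to +60 mm from here; the seated scraper's handle stands on it. Rest, plate and post are one piece, fixed to the bench.
- mag_swivel (a joint): Swivel of the magnifier arm about the upright post, rad. Post axis: 130 mm from slot_centre along +x; arm 188 mm above the slot floor. 0: arm points from the post back over the slot (-x), lens above slot_centre; positive: swung clockwise seen from above, to the slot's +y side. Range -0.6 to 1.5, no stop at 0; friction 0.25 N m, stays where left.
- mag_tilt (a joint): Tilt of the magnifier head about a level hinge across the arm, 70 mm out from the post axis at arm height, rad. 0: lens level; positive: the outer end raised. Range -0.4 to 1.2, no stop at 0; stiff (0.3 N m friction), stays where it is left.
- lens (a point): Centre of the round lens (ring 84 mm across, 12 mm thick), 60 mm out from the tilt hinge. z is the lens's own axis, upright when the lens is level; -x points from the hinge to the grip disc.
- grip_disc (a point): Centre of the black grip disc at the outer end of the magnifier head, 135 mm from the tilt hinge: 34 mm across, 12 mm thick, standing in the upright plane of the arm (its flat faces look along its y), the thing to pinch or push from above. Same axes as lens. Pinched by its faces it can pivot between the pads as the head tilts.
- bottle: White plastic bottle, 64 across, 170 tall, bystander; origin at the centre of its underside.
- beaker: Glass beaker, 70 across, 90 tall, bystander; origin at the centre of its underside.
- jar: White jar, 64 across, 75 tall, bystander; origin at the centre of its underside.
- puck_a: Black mounted specimen, 40 across, 25 tall, bystander; origin at the centre of its underside.
- puck_b: Another such specimen, 40 across, 25 tall, bystander; origin at the centre of its underside.
Things that resemble listed ones, but are neither listed nor needed, are in the scene too. What is shaped like the scraper but blue or green is not meant.

How it is judged:
On the way, in this order (a step that is already met when the one before it is completed fails the run):
1. the long-bladed scraper stands seated in the slot, fully home (x of scraper in the frame of slot_mouth between -0.004 and 0.004 m and y of scraper in the frame of slot_mouth between -0.005 and 0.005 m and z of scraper in the frame of slot_mouth between -0.004 and 0.004 m and angle between the x axis of scraper and the x axis of slot_mouth, either way round below 0.09 rad and angle between scraper's own z axis and vertical below 0.09 rad), for 0.2 s.
2. the lens is level above the middle of the slot (horizontal distance between lens and slot_centre below 0.015 m and angle between lens's own z axis and vertical below 0.12 rad), for 0.2 s.
At the end, for the whole second after the job is handed in: Long-bladed scraper upright on the stand base (4 mm height, 5 degrees), blade in the slot (5 mm sideways, 5 degrees), handle front within 4 mm of the rest; lens centre within 15 mm of the point above the slot middle and level within 7 degrees; all at rest (all of step 1 and all of step 2 and linear speed of scraper below 0.02 m/s and velocity of joint mag_swivel between -0.05 and 0.05 rad/s and velocity of joint mag_tilt between -0.05 and 0.05 rad/s); the robot touches nothing.
It fails at once if the short-bladed scraper or another bystander is shifted by more than 30 mm (distance of any of short_scraper, bottle, beaker, jar, puck_a, puck_b from where it was at the start of the episode above 0.03 m).
It also fails if it takes over 61 s, if anything falls off the work surface, if the arm or the gripper's body presses on something with over 40 N, if the wrist force passes 120 N, or if a joint passes its speed limit or range.

ROBOT

A 6-joint arm with a two-finger parallel gripper is mounted at the origin on the work surface. World frame = base frame: x ahead of the robot, y to its left, z up, the work surface at z = 0. Lengths are in m, angles in rad, forces in N, time in s.
With the tool pointing down it reaches from about 0.4 to 0.825 m from the base axis. Payload 7 kg.
Tool frame: the origin (TCP) lies at the very end of the fingers, on their centre line; the grasp point (between the pads) lies 19 mm behind it; z points along the fingers, y is the direction in which the jaws open and shut (so a half turn about z gives the same grasp; the last joint's range is limited). The gripper opens to 88 mm and grips with 3 to 60 N. Pads are 19 mm wide; open, the fingers measure 130 mm over their backs; the gripper's body (78 mm by 193 mm) begins 47 mm behind the grasp point.
Start: joints at [1.595, 0.359, 0.012, 0, -1.224, -0.288], TCP at [0.176, 0.652, 0.227] pointing down, gripper open.
Joint ranges: [-3.07, 3.07], [-1.43, 2.12], [-1.02, 1.25], [-3.03, 1.67], [-3.05, -0], [-3.03, 3.03]. Speed limits (rad/s): [2.39, 2.39, 3.01, 3.14, 3.14, 3.14].

INTERFACE

Orientations are given as a unit quaternion [w, x, y, z].
In Python, from rig import get_obs, get_image, calibration, hand_in gives the robot as it stands. The module is installed in compiled form; this text tells all that it offers.
- The arm moves only by the tool carry_out, never from a script. Its argument "deltas" is a list of rows, each a list of 3 entries, a list of its own where there are three numbers: the shift along the world's x, y, z in mm, then the turn about the world's z in degrees, then the finger opening in mm, from 0 to 87.6. In form: [[[tx, ty, tz], turn, jaw], ...]. A call has 1 to 8 rows; each row shifts and turns the pose as measured when the row begins; what a row does not reach is not made up. A row lasts 1/12 s, in which the tool goes at most 41.7 mm and 7.16 degrees, less where a joint would pass 70% of its speed; a pose out of reach is approached as far as the arm can. A call with a gripper value outside its range is refused whole. The fingers move at their own pace and stop on an object; "force" is the grip in N (left out, the last holds). Time passes only in rows, so rows that do not move let the fingers close. It gives the time, the measured TCP pose, the force and the opening at its end, in the units of the state.
- get_obs(): the state, without advancing time (a new reading comes with each control period).
- get_image(name): name is "scene" or "top"; returns the picture (420x560x3 uint8, red, green, blue); there is no depth.
- calibration(name): a dict with "fx", "fy", "cx", "cy" (pixels), "camera_from_world" (4x4, takes a point from world to camera coordinates). Camera axes: x right, y down, z forward; pixel columns grow to the right and rows downward; lengths in m; the calibration is good to about 2 mm. A picture is of the moment at which its call begins. calibration takes no time and is no camera call.
- hand_in(): hands the job in, once; it reports no verdict.
The state is a dict: "time": time; "joint_positions": joint angles; "qvel": joint speeds; "effort": joint torques, N m; "tool_pos": TCP position; "eef_rot": TCP orientation; "contact_force": force on the tool from outside, world axes, zero at the start; "wrist_torque": the same for the moment, N m; "width": opening from 0.0 (shut) to 1.0 (fully open).
Only numpy, scipy, OpenCV 4.12 (cv2) and the standard library are available. Lean on these libraries where they do the work, as an engineer would, in place of code of your own. Each camera call takes 0.05 s, during which the arm holds its last target.

## Working session

There is one attempt and no reset: what is moved stays moved. The work goes in short steps, Python scripts to look and compute and a tool call to move; the robot and the scene stay as the last step left them, time stands still between calls to the robot, and variables do not carry over. Pictures are saved under pics/ and viewed, and the job is handed in when it is done.

Besides the shell and the picture viewer there is one more tool, called after "Request:" by a JSON object that holds its "fn" and its "kwargs", one argument or row to a line. carry_out: Moves the arm, as the interface text tells. Its arguments: {"type":"object","properties":{"deltas":{"type":"array","items":{"type":"array"}},"force":{"type":"number"}},"required":["deltas"]}

```bash
mkdir -p pics; python3 - <<'E'
from rig import *
import cv2,numpy as np
for n in("scene","top"):
    im=get_image(n); cv2.imwrite(f"pics/{n}0.png",im[:,:,::-1]); c=calibration(n); print(n,c["fx"],c["fy"],c["cx"],c["cy"]);print(np.round(np.linalg.inv(c["camera_from_world"]),3))
o=get_obs();print(o)
E
```

```text
scene 508.753420631836 508.753420631836 272.3288324398901 214.6391349233037
[[ 0.662  0.644 -0.382  1.078]
 [ 0.749 -0.577  0.326 -0.49 ]
 [-0.011 -0.502 -0.865  1.418]
 [ 0.     0.     0.     1.   ]]
top 383.96192480470336 383.96192480470336 280.0193176554727 206.11180395142514
[[ 0.029 -0.986  0.167  0.356]
 [-1.    -0.027  0.012 -0.025]
 [-0.007 -0.167 -0.986  1.145]
 [ 0.     0.     0.     1.   ]]
{'time': 0.1, 'joint_positions': array([ 1.59509857e+00,  3.59300049e-01,  1.11160724e-02, -3.23906139e-04,
       -1.22410338e+00, -2.88136369e-01]), 'qvel': array([-5.36977165e-04, -2.16108922e-03,  1.58041201e-03,  3.37095583e-04,
        7.82568028e-04, -3.01389908e-05]), 'effort': array([-2.60606379e-03, -5.84161770e+01,  2.93751740e+01,  7.01544106e+00,
        1.01287241e-02, -5.61760328e-05]), 'tool_pos': array([0.17591277, 0.65119727, 0.22570847]), 'eef_rot': array([ 7.60127018e-04,  9.91304013e-01, -1.31589414e-01, -3.44312148e-05]), 'contact_force': array([-0.31729081, -0.43469568,  0.24251068]), 'wrist_torque': array([ 0.00183359,  0.07332246, -0.0085181 ]), 'width': 1.0030557941160259}
```

View pics/scene0.png

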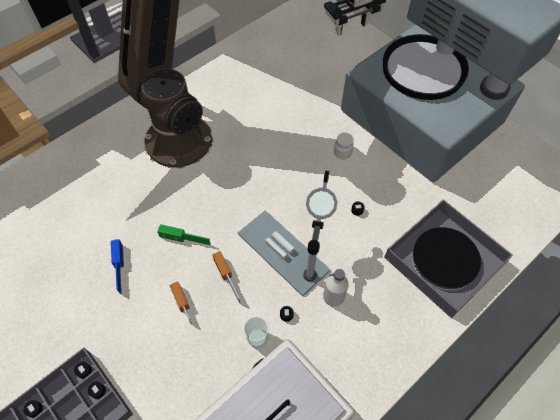

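View pics/top0.png

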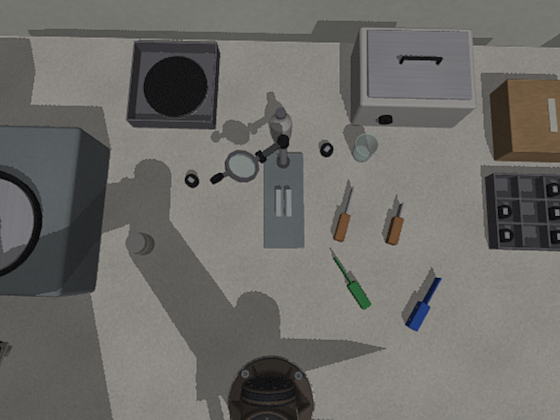

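```bash
cat > h.py <<'E'
import numpy as np,cv2
from rig import *
def proj(n,p):
    c=calibration(n);q=c["camera_from_world"]@np.r_[p,1];return np.array([c["fx"]*q[0]/q[2]+c["cx"],c["fy"]*q[1]/q[2]+c["cy"]])
def ray(n,uv):
    c=calibration(n);M=np.linalg.inv(c["camera_from_world"]);d=M[:3,:3]@np.array([(uv[0]-c["cx"])/c["fx"],(uv[1]-c["cy"])/c["fy"],1]);return M[:3,3],d/np.linalg.norm(d)
def onz(n,uv,z):
    o,d=ray(n,uv);return o+d*(z-o[2])/d[2]
def tri(uv_s,uv_t):
    a,u=ray("scene",uv_s);b,v=ray("top",uv_t)
    s=np.linalg.lstsq(np.c_[u,-v],b-a,rcond=None)[0];p,q=a+u*s[0],b+v*s[1];return (p+q)/2,np.linalg.norm(p-q)
E
python3 - <<'E'
from h import *
for n in("scene","top"): print(proj(n,get_obs()["tool_pos"]))
s=cv2.imread("pics/scene0.png");t=cv2.imread("pics/top0.png")
cv2.imwrite("pics/c1.png",cv2.resize(t[135:255,180:340],None,fx=5,fy=5,interpolation=cv2.INTER_CUBIC))
cv2.imwrite("pics/c2.png",cv2.resize(t[175:255,320:420],None,fx=7,fy=7,interpolation=cv2.INTER_CUBIC))
cv2.imwrite("pics/c3.png",cv2.resize(s[165:315,160:360],None,fx=4,fy=4,interpolation=cv2.INTER_CUBIC))
E
```

```text
[350.96468712  28.15857466]
[-12.87802662 341.91979725]
```

View pics/c1.png

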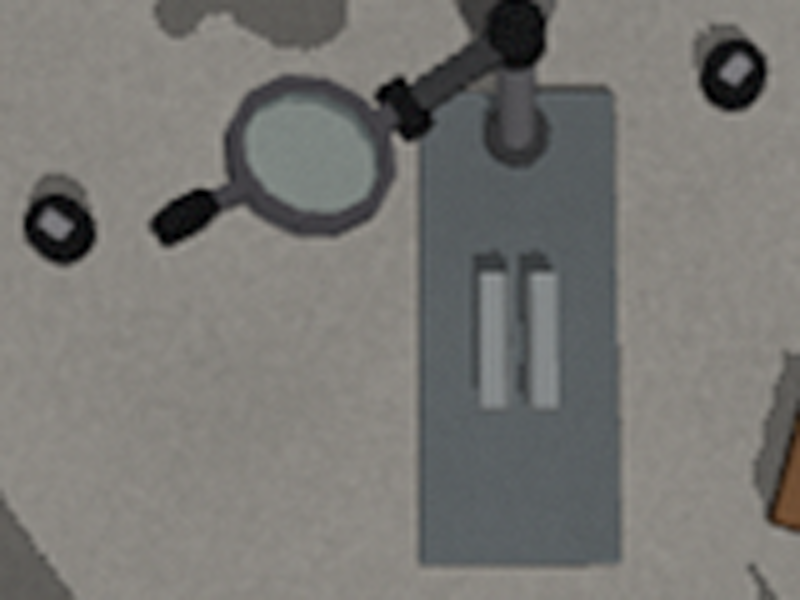

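View pics/c2.png

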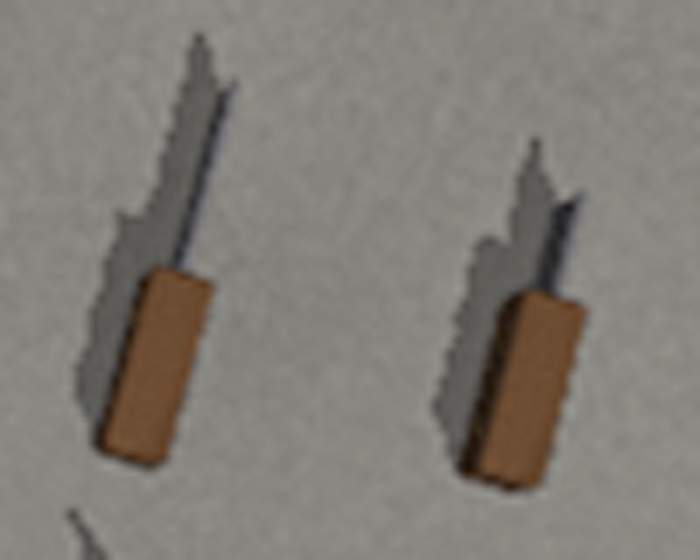

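View pics/c3.png

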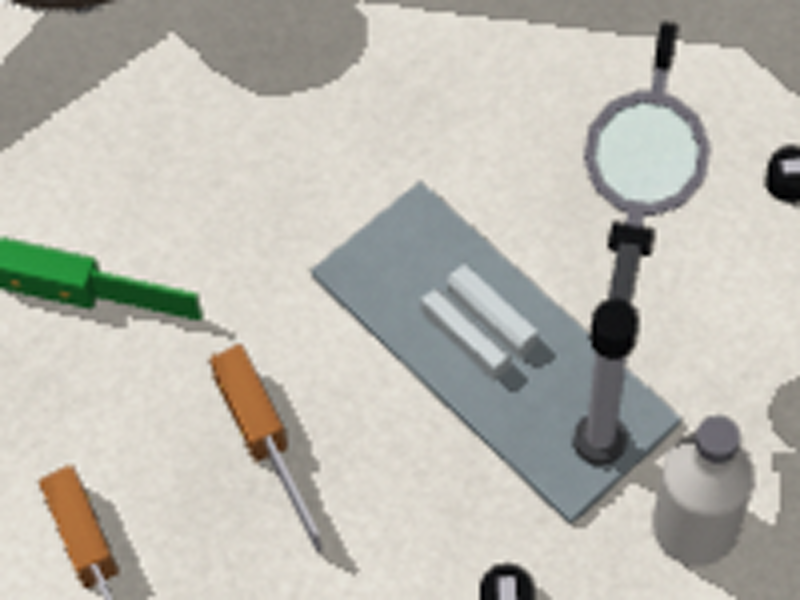

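The two candidates in the top view are the orange-handled ones at (343,225) and (396,228). The blade of the first is about 27 px long and the other's about 14 px. The crop confirms that the left one is the long-bladed scraper. Next I measure.

```bash
cat > meas.py <<'E'
from h import *
def handle(im,n,x0,x1,y0,y1):
    hsv=cv2.cvtColor(im,cv2.COLOR_BGR2HSV)
    m=cv2.inRange(hsv,(5,110,90 if n=="top" else 120),(20,255,255));k=np.zeros_like(m);k[y0:y1,x0:x1]=m[y0:y1,x0:x1];return k
E
python3 - <<'E'
from meas import *
t=cv2.imread("pics/top0.png");s=cv2.imread("pics/scene0.png")
for b in((325,360,200,250),(380,415,200,250)):
    k=handle(t,"top",*b);ct=max(cv2.findContours(k,0,1)[0],key=cv2.contourArea)
    P=np.array([onz("top",p,0.04)[:2] for p in ct[:,0,:]+0.0],np.float32)*1000
    r=cv2.minAreaRect(P);print("handle top",r,cv2.boxPoints(r).round(1).tolist())
# blade tip: crop coords (232,83)/7
print("tip L",onz("top",(320+232/7-.5,175+83/7-.5),0.04)*1000, "front", onz("top",(320+182/7-.5,175+270/7-.5),0.04)*1000)
print("tip R",onz("top",(320+578/7-.5,175+195/7-.5),0.04)*1000, "front", onz("top",(320+553/7-.5,175+293/7-.5),0.04)*1000)
# scene handle view
print("scene tip",onz("scene",(160+320/4,165+548/4),0.04)*1000)
c=lambda u,v:(180+u/5-.4,135+v/5-.4)
print("plate",[ (onz("top",c(*p),.012)[:2]*1000).round(1).tolist() for p in((419,565),(621,565),(612,87))])
print("cheeks",[ (onz("top",c(*p),.036)[:2]*1000).round(1).tolist() for p in((480,408),(508,408),(530,408),(559,408),(480,271),(508,271),(530,271),(557,271))])
d=lambda u,v:(160+u/4-.4,165+v/4-.4)
print("cheeks scene",[ (onz("scene",d(*p),.036)[:2]*1000).round(1).tolist() for p in((421,297),(435,290),(447,274),(463,265),(497,371),(508,362),(525,347),(540,338))])
print("plate scene",[ (onz("scene",d(*p),.012)[:2]*1000).round(1).tolist() for p in((311,270),(420,182),(682,422),(572,520))])
for nme,a,b in(("lens",(647,152),(310,155)),("disc",(666,47),(185,217)),("hinge",(631,239),(406,109)),("posttop",(615,325),(517,32))):
    print(nme,tri(d(*a),c(*b)))
E
```

```text
handle top ((487.68865966796875, -192.98834228515625), (23.929536819458008, 77.31233215332031), 74.47502136230469) [[447.20001220703125, -194.1999969482422], [521.7000122070312, -214.89999389648438], [528.0999755859375, -191.8000030517578], [453.6000061035156, -171.10000610351562]]
handle top ((482.157958984375, -346.4186706542969), (24.045801162719727, 77.3761978149414), 74.92115020751953) [[441.70001220703125, -348.0], [516.4000244140625, -368.1000061035156], [522.5999755859375, -344.8999938964844], [447.8999938964844, -324.70001220703125]]
tip L [ 607.81669553 -223.18393088   40.        ] front [ 527.79563689 -202.25720242   40.        ]
tip R [ 563.98799111 -366.94908552   40.        ] front [ 522.43396252 -355.63331128   40.        ]
scene tip [ 622.86808822 -230.02253603   40.        ]
plate [[422.8, 34.1], [426.2, -84.5], [717.7, -73.6]]
cheeks [[513.5, 0.6], [514.0, -15.7], [514.3, -28.6], [514.8, -45.5], [595.1, 3.1], [595.6, -13.4], [596.0, -26.4], [596.4, -42.3]]
cheeks scene [[515.7, -42.9], [518.3, -30.9], [514.0, -14.9], [516.4, -0.5], [600.6, -41.4], [600.6, -30.2], [599.9, -12.3], [601.9, 1.3]]
plate scene [[430.5, -83.8], [427.0, 32.6], [716.1, 41.6], [718.1, -73.3]]
lens (array([0.61115995, 0.08487075, 0.22468604]), np.float64(0.001209140592551113))
disc (array([0.57072762, 0.13951514, 0.25469928]), np.float64(0.0011631093813177717))
hinge (array([0.64387683, 0.04008421, 0.19925408]), np.float64(0.0015755837105069716))
posttop (array([ 0.68519842, -0.01531397,  0.20319585]), np.float64(0.0020392685888899363))
```

The long scraper's handle is centred near (488,-193), heading about -15.3°. That heading already matches the tool yaw of -15.1°. The slot mouth is near (516,-22.5) with heading +2.0°. The post triangulates to (685,-15), against an expected (686,-17). Now I approach.

Request:
{"fn": "carry_out", "kwargs": {
  "deltas": [
    [[25,-32,8],0,87],
    [[25,-32,8],0,87],
    [[25,-32,8],0,87],
    [[25,-32,8],0,87],
    [[25,-32,8],0,87],
    [[25,-32,8],0,87],
    [[25,-32,8],0,87],
    [[25,-32,8],0,87]
  ],
  "force": 25
}}

```text
time: 0.77
tool_pos: [0.3719, 0.3914, 0.2821]
eef_rot: [0.007, 0.992, -0.127, -0.001]
contact_force: [1.1, 0.6, -0.1]
width: 0.996
```

Request:
{"fn": "carry_out", "kwargs": {
  "deltas": [
    [[20,-35,0],0,87],
    [[20,-35,0],0,87],
    [[15,-38,0],0,87],
    [[10,-40,0],0,87],
    [[5,-41,0],0,87],
    [[0,-41,0],0,87],
    [[0,-41,0],0,87],
    [[0,-41,0],0,87]
  ]
}}

```text
time: 1.43
tool_pos: [0.4439, 0.0737, 0.2819]
eef_rot: [0.007, 0.992, -0.127, -0.001]
contact_force: [0.6, 0.3, 0.1]
width: 0.991
```

Request:
{"fn": "carry_out", "kwargs": {
  "deltas": [
    [[6,-40,0],0,87],
    [[6,-40,0],0,87],
    [[6,-40,0],0,87],
    [[6,-40,0],0,87],
    [[6,-40,0],0,87],
    [[6,-40,0],0,87],
    [[6,-25,0],0,87],
    [[0,0,0],0,87]
  ]
}}

```text
time: 2.1
tool_pos: [0.4808, -0.2063, 0.2816]
eef_rot: [0.006, 0.992, -0.128, -0.001]
contact_force: [-0.1, -0.1, 1.2]
width: 0.992
```

```bash
python3 - <<'E'
from meas import *
o=get_obs();print(o["tool_pos"],o["eef_rot"],o["joint_positions"].round(2))
d=lambda u,v:(160+u/4-.4,165+v/4-.4)
P=np.array([onz("scene",d(*p),.04)[:2]*1000 for p in((211,357),(241,345),(285,428),(260,440))]);print(P.round(1),P.mean(0))
E
```

```text
[ 0.48077868 -0.20633535  0.28157837] [ 6.35510375e-03  9.91746015e-01 -1.28057178e-01 -9.02480166e-04] [-0.02  0.07 -0.24  0.01 -1.26  1.33]
[[ 450.5 -195. ]
 [ 457.7 -171.9]
 [ 532.4 -190.1]
 [ 527.6 -209.8]] [ 492.05852899 -191.70541294]
```

Request:
{"fn": "carry_out", "kwargs": {
  "deltas": [
    [[9,14,-10],-0.6,87],
    [[0,0,-40],0,87],
    [[0,0,-40],0,87],
    [[0,0,-40],0,87],
    [[0,0,-40],0,87],
    [[0,0,-20],0,87],
    [[0,0,0],0,87]
  ]
}}

```text
time: 2.68
tool_pos: [0.4883, -0.1942, 0.086]
eef_rot: [0.006, 0.99, -0.137, 0.002]
contact_force: [-1.2, 0.2, 1.0]
width: 0.991
```

```bash
python3 - <<'E'
from meas import *
s=get_image("scene")[:,:,::-1];t=get_image("top")[:,:,::-1]
print(get_obs()["tool_pos"],get_obs()["eef_rot"])
cv2.imwrite("pics/d1.png",np.hstack([cv2.resize(s[200:330,170:290],(390,422)),cv2.resize(t[150:280,300:420],(390,422))]))
E
```

```text
[ 0.49078659 -0.19459597  0.08982981] [ 0.00637558  0.99054653 -0.13697025  0.0040091 ]
```

View pics/d1.png

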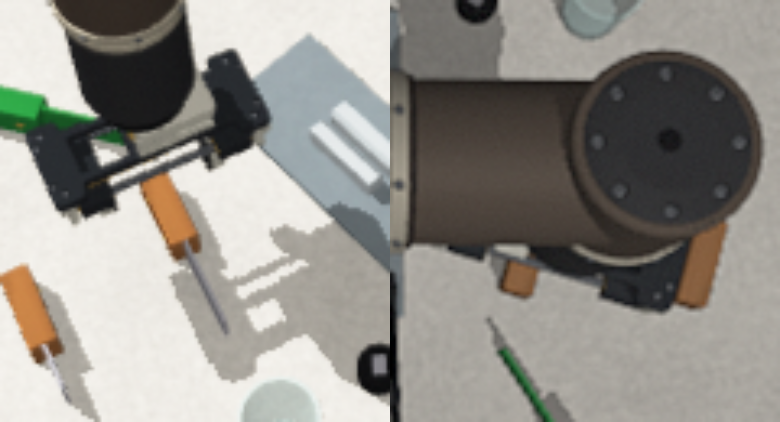

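The jaws straddle the long scraper's handle, seen at about (170,210) in the left crop. The short one is clear of them. I go down.

Request:
{"fn": "carry_out", "kwargs": {
  "deltas": [
    [[0,2,-35],0,87],
    [[0,0,-28],0,87],
    [[0,0,-14],0,87],
    [[0,0,-3],0,87]
  ]
}}

```text
time: 3.12
tool_pos: [0.5004, -0.1926, 0.018]
eef_rot: [0.006, 0.991, -0.135, 0.014]
contact_force: [-0.8, 0.3, 0.7]
width: 0.993
```

Request:
{"fn": "carry_out", "kwargs": {
  "deltas": [
    [[-9,0,-4],0,87],
    [[0,0,0],0,87]
  ]
}}

```text
time: 3.28
tool_pos: [0.4931, -0.1926, 0.0164]
eef_rot: [0.006, 0.991, -0.135, 0.016]
contact_force: [-2.1, 0.3, -0.9]
width: 0.996
```

Request:
{"fn": "carry_out", "kwargs": {
  "deltas": [
    [[-2,0,-7],0,87],
    [[0,0,0],0,87],
    [[0,0,0],0,20],
    [[0,0,0],0,20],
    [[0,0,0],0,20],
    [[0,0,0],0,20]
  ],
  "force": 25
}}

```text
time: 3.78
tool_pos: [0.4949, -0.1928, 0.0149]
eef_rot: [0.006, 0.991, -0.135, 0.021]
contact_force: [-0.3, 0.2, -0.2]
width: 0.753
```

Request:
{"fn": "carry_out", "kwargs": {
  "deltas": [
    [[0,0,0],0,20],
    [[0,0,0],0,20],
    [[0,0,0],0,20],
    [[0,0,0],0,20]
  ]
}}

```text
time: 4.12
tool_pos: [0.4953, -0.1928, 0.0153]
eef_rot: [0.006, 0.991, -0.135, 0.021]
contact_force: [-0.3, 0.4, -1.2]
width: 0.447
```

Request:
{"fn": "carry_out", "kwargs": {
  "deltas": [
    [[0,0,0],0,20],
    [[0,0,0],0,20],
    [[0,0,0],0,20],
    [[0,0,0],0,20],
    [[0,0,0],0,20]
  ]
}}

```text
time: 4.53
tool_pos: [0.4952, -0.1929, 0.0152]
eef_rot: [0.006, 0.991, -0.135, 0.021]
contact_force: [-1.2, -0.2, 1.2]
width: 0.315
```

```bash
cat > st.py <<'E'
from h import *
from scipy.spatial.transform import Rotation as R
def st():
    o=get_obs();q=o["eef_rot"];A=R.from_quat([*q[1:],q[0]]).as_matrix()
    print("t",round(o["time"],2),"tcp",(o["tool_pos"]*1000).round(1),"yaw",np.degrees(np.arctan2(A[1,0],A[0,0])).round(2),"zaxis",A[:,2].round(4),"grasp",((o["tool_pos"]-.019*A[:,2])*1000).round(1),"w mm",round(o["width"]*87.6,1),"F",o["contact_force"].round(1),"M",o["wrist_torque"].round(2),"j",o["joint_positions"].round(3))
if __name__=="__main__": st()
E
python3 st.py
```

```text
t 4.53 tcp [ 495.2 -192.9   15.2] yaw -15.46 zaxis [ 0.0396 -0.017  -0.9991] grasp [ 494.5 -192.6   34.2] w mm 27.6 F [-1.2 -0.2  1.2] M [0.03 0.18 0.01] j [ 0.011  0.343 -0.604  0.032 -0.585  1.264]
```

Request:
{"fn": "carry_out", "kwargs": {
  "deltas": [
    [[0,0,15],0,20],
    [[0,0,25],0,20],
    [[0,0,25],0,20],
    [[0,0,10],0,20],
    [[0,0,0],0,20]
  ],
  "force": 35
}}

```text
time: 4.95
tool_pos: [0.4915, -0.1925, 0.0899]
eef_rot: [0.006, 0.991, -0.135, 0.017]
contact_force: [0.3, 0.1, -2.1]
width: 0.315
```

```bash
python3 st.py
```

```text
t 4.95 tcp [ 491.5 -192.5   89.9] yaw -15.53 zaxis [ 0.0312 -0.0161 -0.9994] grasp [ 490.9 -192.2  108.9] w mm 27.6 F [ 0.3  0.1 -2.1] M [ 0.02  0.06 -0.01] j [ 0.011  0.233 -0.528  0.023 -0.779  1.272]
```

Request:
{"fn": "carry_out", "kwargs": {
  "deltas": [
    [[-4,28,0],3.5,20],
    [[-4,28,0],3.5,20],
    [[-4,28,0],3.5,20],
    [[-4,28,0],3.5,20],
    [[-4,28,0],3.5,20],
    [[-4,28,0],0,20],
    [[0,0,0],0,20]
  ]
}}

```text
time: 5.53
tool_pos: [0.4632, -0.0201, 0.0848]
eef_rot: [0.003, 1.0, 0.021, 0.015]
contact_force: [0.8, 0.2, -2.5]
width: 0.314
```

```bash
python3 st.py; python3 - <<'E'
from meas import *
s=get_image("scene")[:,:,::-1];t=get_image("top")[:,:,::-1]
cv2.imwrite("pics/s1.png",s);cv2.imwrite("pics/t1.png",t)
cv2.imwrite("pics/e1.png",np.hstack([cv2.resize(s[190:310,220:340],(390,390)),cv2.resize(t[140:260,225:345],(390,390))]))
E
```

```text
t 5.53 tcp [463.2 -20.1  84.8] yaw 2.4 zaxis [ 0.0308 -0.0055 -0.9995] grasp [462.6 -20.  103.8] w mm 27.5 F [ 0.8  0.2 -2.5] M [-0.01  0.19  0.03] j [ 0.398  0.142 -0.666  0.025 -0.737  1.196]
```

View pics/e1.png

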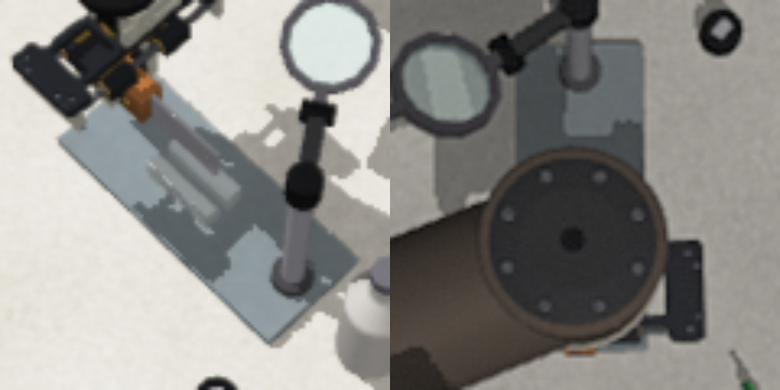

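```bash
python3 - <<'E'
from meas import *
s=cv2.imread("pics/s1.png")
c=s[225:275,245:305].copy();f=12
big=cv2.resize(c,None,fx=f,fy=f,interpolation=cv2.INTER_CUBIC)
g=np.array([462.6,-20]);h=np.radians(2.4);e=np.array([np.cos(h),np.sin(h)])
for a in(35.6,120.6):
  for z in(70,110):
    p=proj("scene",np.r_[g+a*e,z]/1000);q=((p-[245,225]+.5)*f).astype(int);cv2.drawMarker(big,tuple(map(int,q)),(0,0,255),0,14,1);print(a,z,p.round(1))
cv2.imwrite("pics/e2.png",big)
E
```

```text
35.6 70 [266.9 225.1]
35.6 110 [266.6 218.5]
120.6 70 [286.6 243. ]
120.6 110 [286.8 236.8]
```

View pics/e2.png

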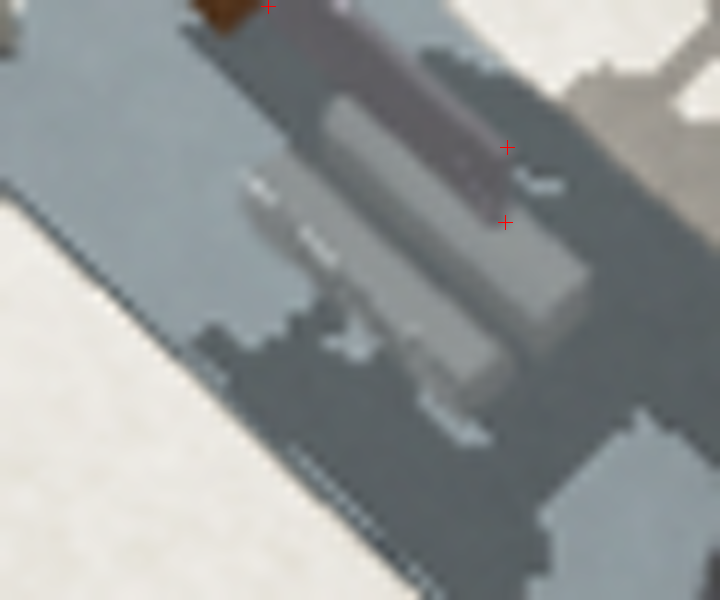

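The predicted blade corners agree with the picture to about 0.5 px. I correct sideways and start down.

Request:
{"fn": "carry_out", "kwargs": {
  "deltas": [
    [[3,-4.3,0],-0.4,20],
    [[0,0,-10],0,20],
    [[0,0,-10],0,20],
    [[0,0,0],0,20]
  ]
}}

```text
time: 5.97
tool_pos: [0.4665, -0.0295, 0.0628]
eef_rot: [0.004, 1.0, 0.015, 0.014]
contact_force: [0.1, -0.2, -2.5]
width: 0.315
```

```bash
python3 st.py
```

```text
t 5.97 tcp [466.5 -29.5  62.8] yaw 1.74 zaxis [ 0.0286 -0.0067 -0.9996] grasp [466.  -29.4  81.8] w mm 27.6 F [ 0.1 -0.2 -2.5] M [-0.03  0.26 -0.01] j [ 0.374  0.184 -0.682  0.027 -0.681  1.206]
```

Request:
{"fn": "carry_out", "kwargs": {
  "deltas": [
    [[0,5,0],0.2,20],
    [[0,0,0],0,20]
  ]
}}

```text
time: 6.13
tool_pos: [0.4663, -0.0264, 0.0622]
eef_rot: [0.004, 1.0, 0.015, 0.013]
contact_force: [-0.2, -0.0, -1.9]
width: 0.32
```

```bash
python3 st.py
```

```text
t 6.13 tcp [466.3 -26.4  62.2] yaw 1.73 zaxis [ 0.0265 -0.0077 -0.9996] grasp [465.8 -26.3  81.1] w mm 28.0 F [-0.2 -0.  -1.9] M [ 0.01  0.06 -0.03] j [ 0.381  0.185 -0.682  0.027 -0.682  1.199]
```

Request:
{"fn": "carry_out", "kwargs": {
  "deltas": [
    [[0,3,0],0.4,20],
    [[0,0,0],0,20]
  ]
}}

```text
time: 6.3
tool_pos: [0.4668, -0.0239, 0.0626]
eef_rot: [0.004, 1.0, 0.018, 0.013]
contact_force: [0.8, 0.5, -1.9]
width: 0.318
```

```bash
python3 st.py
```

```text
t 6.3 tcp [466.8 -23.9  62.6] yaw 2.08 zaxis [ 0.027  -0.0075 -0.9996] grasp [466.2 -23.7  81.6] w mm 27.8 F [ 0.8  0.5 -1.9] M [ 0.01  0.09 -0.03] j [ 0.387  0.185 -0.681  0.027 -0.683  1.199]
```

Request:
{"fn": "carry_out", "kwargs": {
  "deltas": [
    [[0,-0.5,-10],0,20],
    [[0,0,-8],0,20],
    [[0,0,-4],0,20],
    [[0,0,0],0,20]
  ]
}}

```text
time: 6.63
tool_pos: [0.4682, -0.0238, 0.0413]
eef_rot: [0.003, 1.0, 0.019, 0.015]
contact_force: [-0.3, 0.5, -1.8]
width: 0.317
```

```bash
python3 st.py; python3 - <<'E'
from meas import *
s=get_image("scene")[:,:,::-1]
cv2.imwrite("pics/e3.png",cv2.resize(s[210:280,235:315],None,fx=8,fy=8,interpolation=cv2.INTER_CUBIC))
E
```

```text
t 6.63 tcp [468.2 -23.8  41.3] yaw 2.13 zaxis [ 0.0306 -0.0063 -0.9995] grasp [467.6 -23.7  60.3] w mm 27.8 F [-0.3  0.5 -1.8] M [0.02 0.18 0.04] j [ 0.386  0.22  -0.705  0.03  -0.62   1.198]
```

View pics/e3.png

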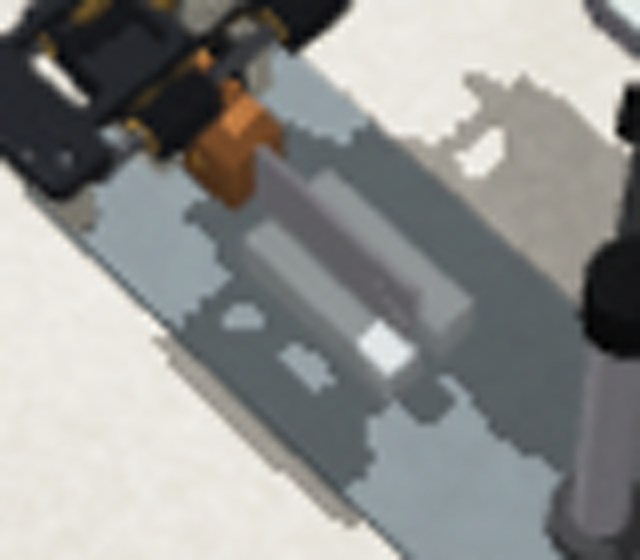

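The blade is now between the cheeks, running from (260,170) to (415,300) in the crop, and clear of both. I keep lowering it.

Request:
{"fn": "carry_out", "kwargs": {
  "deltas": [
    [[-0.5,-0.3,-5],0,20],
    [[0,0,-5],0,20],
    [[0,0,-3],0,20],
    [[0,0,0],0,20]
  ]
}}

```text
time: 7.02
tool_pos: [0.4686, -0.0237, 0.0282]
eef_rot: [0.003, 1.0, 0.019, 0.016]
contact_force: [-0.9, 0.7, -0.7]
width: 0.316
```

```bash
python3 st.py
```

```text
t 7.02 tcp [468.6 -23.7  28.2] yaw 2.17 zaxis [ 0.0325 -0.0058 -0.9995] grasp [468.  -23.6  47.2] w mm 27.7 F [-0.9  0.7 -0.7] M [0.04 0.2  0.02] j [ 0.386  0.242 -0.719  0.032 -0.581  1.196]
```

Request:
{"fn": "carry_out", "kwargs": {
  "deltas": [
    [[4,0,-1],0,20],
    [[4,0,0],0,20],
    [[2,0,0],0,20],
    [[0,0,0],0,20]
  ]
}}

```text
time: 7.35
tool_pos: [0.4764, -0.0247, 0.0274]
eef_rot: [0.004, 1.0, 0.019, 0.014]
contact_force: [-2.1, 0.4, 0.5]
width: 0.317
```

```bash
python3 st.py
```

```text
t 7.35 tcp [476.4 -24.7  27.4] yaw 2.16 zaxis [ 0.0274 -0.0075 -0.9996] grasp [475.9 -24.6  46.4] w mm 27.8 F [-2.1  0.4  0.5] M [0.01 0.46 0.  ] j [ 0.377  0.257 -0.698  0.031 -0.593  1.207]
```

Request:
{"fn": "carry_out", "kwargs": {
  "deltas": [
    [[2.5,0.3,0],0,20],
    [[2,0,0],0,20],
    [[0,0,0],0,20]
  ]
}}

```text
time: 7.6
tool_pos: [0.4814, -0.0244, 0.0275]
eef_rot: [0.004, 1.0, 0.019, 0.014]
contact_force: [-2.9, 0.4, 1.3]
width: 0.318
```

```bash
python3 st.py
```

```text
t 7.6 tcp [481.4 -24.4  27.5] yaw 2.15 zaxis [ 0.0273 -0.0075 -0.9996] grasp [480.9 -24.3  46.5] w mm 27.9 F [-2.9  0.4  1.3] M [ 0.1   0.96 -0.06] j [ 0.373  0.264 -0.687  0.03  -0.597  1.211]
```

Request:
{"fn": "carry_out", "kwargs": {
  "deltas": [
    [[3,0.1,0],0,20],
    [[0,0,0],0,20]
  ]
}}

```text
time: 7.77
tool_pos: [0.4814, -0.0246, 0.0271]
eef_rot: [0.004, 1.0, 0.018, 0.011]
contact_force: [1.7, -0.1, 0.8]
width: 0.318
```

```bash
python3 st.py
```

```text
t 7.77 tcp [481.4 -24.6  27.1] yaw 2.09 zaxis [ 0.0218 -0.0081 -0.9997] grasp [480.9 -24.5  46.1] w mm 27.8 F [ 1.7 -0.1  0.8] M [ 0.09 -0.86  0.05] j [ 0.371  0.268 -0.682  0.027 -0.604  1.214]
```

Request:
{"fn": "carry_out", "kwargs": {
  "deltas": [
    [[4,0,0],0,20],
    [[4,0,-1],0,20]
  ]
}}

```text
time: 7.93
tool_pos: [0.4819, -0.025, 0.0265]
eef_rot: [0.005, 1.0, 0.017, 0.005]
contact_force: [-29.6, 16.9, 46.6]
width: 0.317
```

```bash
python3 st.py
```

```text
t 7.93 tcp [481.9 -25.   26.5] yaw 1.96 zaxis [ 0.0096 -0.0091 -0.9999] grasp [481.7 -24.8  45.5] w mm 27.8 F [-29.6  16.9  46.6] M [ 6.46 10.21  0.17] j [ 0.367  0.275 -0.669  0.021 -0.621  1.221]
```

Firm contact: the handle has met the rest and is on the floor. I release it.

Request:
{"fn": "carry_out", "kwargs": {
  "deltas": [
    [[0,0,0],0,20],
    [[0,0,0],0,45],
    [[0,0,0],0,60],
    [[0,0,0],0,87],
    [[0,0,0],0,87],
    [[0,0,0],0,87]
  ]
}}

```text
time: 8.43
tool_pos: [0.4842, -0.0238, 0.0277]
eef_rot: [0.004, 1.0, 0.018, 0.007]
contact_force: [0.2, -0.2, -0.3]
width: 0.635
```

```bash
python3 st.py
```

```text
t 8.43 tcp [484.2 -23.8  27.7] yaw 2.04 zaxis [ 0.0135 -0.0078 -0.9999] grasp [484.  -23.6  46.7] w mm 55.6 F [ 0.2 -0.2 -0.3] M [-0.    0.05  0.04] j [ 0.368  0.275 -0.666  0.021 -0.621  1.222]
```

Request:
{"fn": "carry_out", "kwargs": {
  "deltas": [
    [[0,0,10],0,87],
    [[0,0,25],0,87],
    [[0,0,35],0,87],
    [[0,0,35],0,87],
    [[0,-10,35],0,87],
    [[-10,-30,30],0,87],
    [[-10,-35,0],0,87],
    [[-10,-35,0],0,87]
  ]
}}

```text
time: 9.1
tool_pos: [0.4547, -0.1332, 0.2028]
eef_rot: [0.006, 1.0, 0.021, 0.006]
contact_force: [1.2, -0.1, -0.6]
width: 0.995
```

Request:
{"fn": "carry_out", "kwargs": {
  "deltas": [
    [[-5,-40,0],0,87],
    [[-5,-40,0],0,87],
    [[0,-20,0],0,87]
  ]
}}

```text
time: 9.35
tool_pos: [0.4434, -0.2386, 0.2057]
eef_rot: [0.007, 1.0, 0.022, 0.009]
contact_force: [-0.4, -0.2, -0.1]
width: 0.992
```

```bash
python3 st.py; python3 - <<'E'
from meas import *
s=get_image("scene")[:,:,::-1];t=get_image("top")[:,:,::-1]
cv2.imwrite("pics/s2.png",s);cv2.imwrite("pics/t2.png",t)
cv2.imwrite("pics/e4.png",np.hstack([cv2.resize(s[190:290,220:320],(390,390),interpolation=2),cv2.resize(t[150:250,235:335],(390,390),interpolation=2)]))
E
```

```text
t 9.35 tcp [ 443.4 -238.6  205.7] yaw 2.56 zaxis [ 0.019  -0.0132 -0.9997] grasp [ 443.  -238.4  224.7] w mm 86.9 F [-0.4 -0.2 -0.1] M [ 0.04 -0.02 -0.02] j [-0.094  0.076 -0.412  0.013 -1.063  1.703]
```

View pics/e4.png

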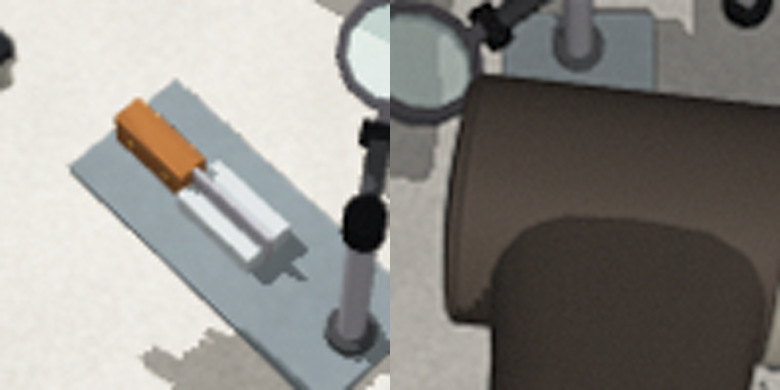

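The scene view shows the blade between the cheeks and the handle front at the rest, at about (200,175) in the crop. I check that numerically with projected corners, and raise the arm towards the magnifier.

Request:
{"fn": "carry_out", "kwargs": {
  "deltas": [
    [[0,0,40],-7,87],
    [[0,0,40],-7,87],
    [[5,10,38],-7,87],
    [[13,38,5],-7,87],
    [[13,38,0],-7,87],
    [[13,38,0],-7,87],
    [[13,38,0],-7,87],
    [[13,38,0],-7,87]
  ]
}}

```text
time: 10.12
tool_pos: [0.5043, -0.0559, 0.3312]
eef_rot: [0.005, 0.902, -0.433, 0.004]
contact_force: [1.3, -0.4, -0.3]
width: 0.989
```

```bash
python3 st.py; python3 - <<'E'
from meas import *
s=cv2.imread("pics/s2.png");f=10;x0,y0=240,210
big=cv2.resize(s[y0:y0+55,x0:x0+65],None,fx=f,fy=f,interpolation=2)
h=np.radians(2);e=np.array([np.cos(h),np.sin(h)]);l=np.array([-e[1],e[0]]);m=np.array([516,-22.5])
for a,b,z in((0,14,52),(0,-14,52),(-80,14,52),(-80,-14,52),(0,-14,12),(85,0,52)):
    q=((proj("scene",np.r_[m+a*e+b*l,z]/1000)-[x0,y0]+.5)*f).astype(int);cv2.drawMarker(big,tuple(map(int,q)),(0,0,255),0,14,1)
cv2.imwrite("pics/e5.png",big)
E
```

```text
t 10.12 tcp [504.3 -55.9 331.2] yaw -51.27 zaxis [ 0.0023 -0.0132 -0.9999] grasp [504.3 -55.6 350.2] w mm 86.7 F [ 1.3 -0.4 -0.3] M [ 0.06 -0.15 -0.04] j [ 0.288  0.023 -0.18   0.014 -1.369  0.385]
```

View pics/e5.png

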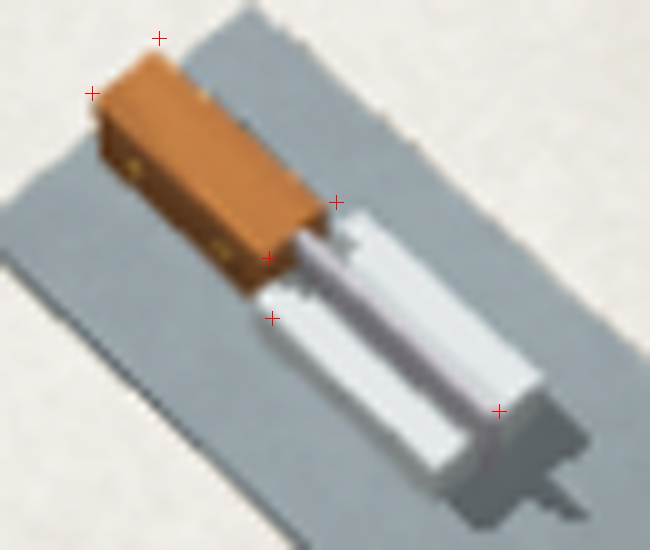

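Allowing for the handle's rounded edges (1–2 mm), its front at z=36 falls within about 1 mm of the cheek front line. The blade tip marker also matches, so the scraper is seated. I go on to the magnifier.

Request:
{"fn": "carry_out", "kwargs": {
  "deltas": [
    [[13,38,0],-1.5,87],
    [[13,38,0],0,87],
    [[13,38,0],0,87],
    [[13,38,0],0,87],
    [[8,25,0],0,87],
    [[0,0,0],0,87]
  ]
}}

```text
time: 10.62
tool_pos: [0.5649, 0.1368, 0.3298]
eef_rot: [0.005, 0.895, -0.446, 0.004]
contact_force: [0.9, -0.4, -0.6]
width: 0.99
```

```bash
python3 st.py
```

```text
t 10.62 tcp [564.9 136.8 329.8] yaw -53.01 zaxis [ 0.0026 -0.0127 -0.9999] grasp [564.8 137.1 348.8] w mm 86.7 F [ 0.9 -0.4 -0.6] M [ 0.07 -0.02  0.01] j [ 0.582  0.156 -0.035  0.012 -1.385  0.061]
```

Request:
{"fn": "carry_out", "kwargs": {
  "deltas": [
    [[5,2.5,-10],-0.6,87],
    [[0,0,-25],0,87],
    [[0,0,-20],0,87],
    [[0,0,0],0,87]
  ]
}}

```text
time: 10.95
tool_pos: [0.5701, 0.143, 0.2704]
eef_rot: [0.005, 0.893, -0.45, 0.004]
contact_force: [-0.5, -0.3, -0.9]
width: 0.987
```

```bash
python3 st.py; python3 - <<'E'
from meas import *
s=get_image("scene")[:,:,::-1];t=get_image("top")[:,:,::-1]
cv2.imwrite("pics/s3.png",s);cv2.imwrite("pics/t3.png",t)
cv2.imwrite("pics/e6.png",np.hstack([cv2.resize(s[120:260,270:370],(390,546),interpolation=2),cv2.resize(t[120:260,180:280],(390,546),interpolation=2)]))
E
```

```text
t 10.95 tcp [570.1 143.  270.4] yaw -53.51 zaxis [ 0.0024 -0.0124 -0.9999] grasp [570.1 143.2 289.4] w mm 86.5 F [-0.5 -0.3 -0.9] M [0.02 0.19 0.  ] j [ 0.586  0.191 -0.123  0.012 -1.261  0.047]
```

View pics/e6.png

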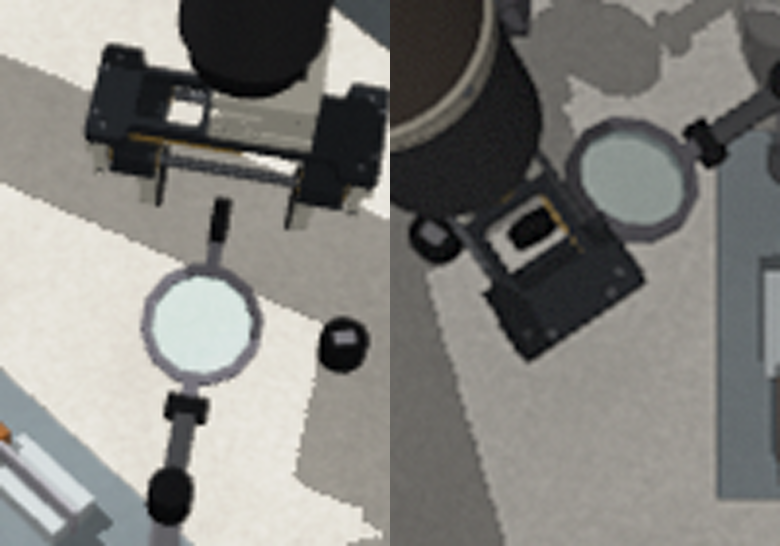

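The disc, at (220,215) in the left crop, sits between the open fingers. I go down and pinch it.

Request:
{"fn": "carry_out", "kwargs": {
  "deltas": [
    [[0,-3,-18],0,87],
    [[0,0,-14],0,60],
    [[0,0,0],0,30],
    [[0,0,0],0,10],
    [[0,0,0],0,5],
    [[0,0,0],0,5],
    [[0,0,0],0,5],
    [[0,0,0],0,5]
  ],
  "force": 15
}}

```text
time: 11.72
tool_pos: [0.5765, 0.139, 0.2531]
eef_rot: [-0.002, 0.892, -0.451, 0.011]
contact_force: [-0.1, 0.3, -0.1]
width: 0.526
```

Request:
{"fn": "carry_out", "kwargs": {
  "deltas": [
    [[0,0,0],0,5],
    [[0,0,0],0,5],
    [[0,0,0],0,5],
    [[0,0,0],0,5],
    [[0,0,0],0,5],
    [[0,0,0],0,5]
  ]
}}

```text
time: 12.22
tool_pos: [0.5764, 0.139, 0.2543]
eef_rot: [-0.002, 0.892, -0.451, 0.011]
contact_force: [-0.3, -0.4, 0.4]
width: 0.143
```

```bash
python3 st.py
```

```text
t 12.22 tcp [576.4 139.  254.3] yaw -53.67 zaxis [ 0.0217 -0.0064 -0.9997] grasp [576.  139.2 273.3] w mm 12.5 F [-0.3 -0.4  0.4] M [ 0.04  0.18 -0.17] j [ 0.578  0.196 -0.157  0.018 -1.204  0.05 ]
```

Request:
{"fn": "carry_out", "kwargs": {
  "deltas": [
    [[0,0,0],0,30],
    [[-4,1,-10],0,30],
    [[0,0,-8],0,30],
    [[0,0,0],0,30]
  ]
}}

```text
time: 12.55
tool_pos: [0.5722, 0.1403, 0.2345]
eef_rot: [-0.003, 0.892, -0.451, 0.011]
contact_force: [0.7, 0.4, -1.0]
width: 0.327
```

```bash
python3 st.py
```

```text
t 12.55 tcp [572.2 140.3 234.5] yaw -53.67 zaxis [ 0.0225 -0.0057 -0.9997] grasp [571.8 140.5 253.5] w mm 28.6 F [ 0.7  0.4 -1. ] M [0.04 0.1  0.02] j [ 0.584  0.201 -0.196  0.019 -1.158  0.043]
```

Request:
{"fn": "carry_out", "kwargs": {
  "deltas": [
    [[0,0,0],0,5],
    [[0,0,0],0,5],
    [[0,0,0],0,5],
    [[0,0,0],0,5],
    [[0,0,0],0,5]
  ],
  "force": 15
}}

```text
time: 12.97
tool_pos: [0.5719, 0.1405, 0.2333]
eef_rot: [-0.002, 0.892, -0.451, 0.011]
contact_force: [0.3, -0.5, -0.4]
width: 0.14
```

```bash
cat > arc.py <<'E'
from st import *
st()
import sys
n=int(sys.argv[1]);P=np.array([686,-17.]);o=get_obs();q=o["eef_rot"];A=R.from_quat([*q[1:],q[0]]).as_matrix();g=(o["tool_pos"]-.019*A[:,2])*1000
v=g[:2]-P;r=np.hypot(*v);a=np.degrees(np.arctan2(v[1],v[0]))%360;print("r",r.round(1),"ang",a.round(1))
prev=g
for i in range(1,n+1):
    f=i/n;aa=np.radians(a+(182-a)*f);z=g[2]+(200-g[2])*f
    rr=r+(205-r)*f;p=np.r_[P+rr*np.array([np.cos(aa),np.sin(aa)]),z];print((p-prev).round(1).tolist(),round((182-a)/n,2));prev=p
E
python3 arc.py 12
```

```text
t 12.97 tcp [571.9 140.5 233.3] yaw -53.63 zaxis [ 0.021  -0.0067 -0.9998] grasp [571.5 140.6 252.3] w mm 12.3 F [ 0.3 -0.5 -0.4] M [-0.04  0.2   0.01] j [ 0.584  0.202 -0.197  0.019 -1.158  0.043]
r 194.8 ang 126.0
[-13.0, -9.2, -4.4] 4.67
[-12.3, -10.3, -4.4] 4.67
[-11.4, -11.3, -4.4] 4.67
[-10.5, -12.2, -4.4] 4.67
[-9.5, -13.1, -4.4] 4.67
[-8.5, -13.9, -4.4] 4.67
[-7.3, -14.6, -4.4] 4.67
[-6.1, -15.2, -4.4] 4.67
[-4.9, -15.7, -4.4] 4.67
[-3.6, -16.1, -4.4] 4.67
[-2.3, -16.5, -4.4] 4.67
[-0.9, -16.7, -4.4] 4.67
```

Request:
{"fn": "carry_out", "kwargs": {
  "deltas": [
    [[-13,-9,-4],4.5,5],
    [[-12,-10,-4],4.5,5],
    [[-11,-11,-4],4.5,5],
    [[-10.5,-12,-4],4.5,5],
    [[0,0,0],0,5]
  ],
  "force": 20
}}

```text
time: 13.38
tool_pos: [0.5258, 0.1007, 0.2209]
eef_rot: [-0.007, 0.955, -0.297, 0.012]
contact_force: [1.8, -3.0, -2.0]
width: 0.138
```

```bash
python3 arc.py 8
```

```text
t 13.38 tcp [525.8 100.7 220.9] yaw -34.62 zaxis [ 0.0275  0.0053 -0.9996] grasp [525.3 100.6 239.9] w mm 12.1 F [ 1.8 -3.  -2. ] M [-1.78 -0.3  -0.16] j [ 0.563  0.115 -0.33   0.011 -1.1    0.399]
r 199.1 ang 143.8
[-9.9, -13.4, -5.0] 4.77
[-8.7, -14.2, -5.0] 4.77
[-7.5, -15.0, -5.0] 4.77
[-6.3, -15.6, -5.0] 4.77
[-5.0, -16.1, -5.0] 4.77
[-3.6, -16.5, -5.0] 4.77
[-2.3, -16.8, -5.0] 4.77
[-0.9, -17.0, -5.0] 4.77
```

Request:
{"fn": "carry_out", "kwargs": {
  "deltas": [
    [[-10,-13.5,-5],4.5,5],
    [[-9,-14,-5],4.5,5],
    [[-7.5,-15,-5],4.5,5],
    [[-6,-15.5,-5],4.5,5],
    [[0,0,0],0,5]
  ]
}}

```text
time: 13.8
tool_pos: [0.4927, 0.0422, 0.2046]
eef_rot: [-0.01, 0.99, -0.137, 0.013]
contact_force: [0.5, -3.0, -2.9]
width: 0.141
```

```bash
python3 arc.py 4; python3 - <<'E'
from meas import *
s=get_image("scene")[:,:,::-1];t=get_image("top")[:,:,::-1]
cv2.imwrite("pics/e7.png",np.hstack([cv2.resize(s[150:300,220:340],(390,487),interpolation=2),cv2.resize(t[120:270,200:320],(390,487),interpolation=2)]))
E
```

```text
t 13.8 tcp [492.7  42.2 204.6] yaw -15.74 zaxis [ 0.029   0.0169 -0.9994] grasp [492.1  41.9 223.6] w mm 12.4 F [ 0.5 -3.  -2.9] M [-1.41 -0.52 -0.14] j [ 0.483  0.056 -0.43  -0.002 -1.051  0.815]
r 202.6 ang 163.1
[-4.8, -16.0, -5.9] 4.73
[-3.4, -16.4, -5.9] 4.73
[-2.1, -16.7, -5.9] 4.73
[-0.7, -16.9, -5.9] 4.73
```

View pics/e7.png

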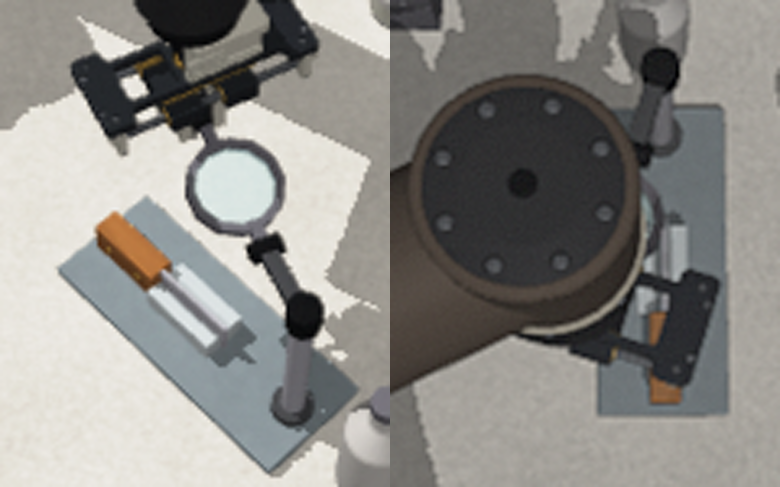

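The magnifier swings with the gripper and the scraper hasn't moved. I continue the arc.

Request:
{"fn": "carry_out", "kwargs": {
  "deltas": [
    [[-5,-16,-6],4.5,5],
    [[-3.5,-16.5,-6],4.5,5],
    [[-2,-16.5,-6],4.5,5],
    [[-1,-17,-6],4.5,5],
    [[0,0,0],0,5]
  ]
}}

```text
time: 14.32
tool_pos: [0.4821, -0.0215, 0.1824]
eef_rot: [-0.013, 1.0, 0.022, 0.011]
contact_force: [-2.9, -0.6, 0.8]
width: 0.143
```

```bash
python3 arc.py 1
```

```text
t 14.32 tcp [482.1 -21.5 182.4] yaw 2.51 zaxis [ 0.0213  0.0258 -0.9994] grasp [481.7 -22.  201.3] w mm 12.5 F [-2.9 -0.6  0.8] M [-1.13  0.45  0.02] j [ 0.35   0.062 -0.471 -0.02  -1.009  1.276]
r 204.4 ang 181.4
[-0.6, -2.2, -1.3] 0.61
```

Request:
{"fn": "carry_out", "kwargs": {
  "deltas": [
    [[-0.5,-2.5,-3],0,5],
    [[0,0,0],0,5],
    [[0,0,0],0,30],
    [[0,0,0],0,60],
    [[0,0,0],0,87],
    [[0,0,0],0,87],
    [[0,0,0],0,87]
  ]
}}

```text
time: 14.9
tool_pos: [0.4834, -0.0212, 0.1796]
eef_rot: [-0.013, 1.0, 0.018, 0.011]
contact_force: [0.3, 0.3, -0.3]
width: 0.455
```

```bash
python3 st.py
```

```text
t 14.9 tcp [483.4 -21.2 179.6] yaw 2.05 zaxis [ 0.022   0.0268 -0.9994] grasp [483.  -21.7 198.5] w mm 39.8 F [ 0.3  0.3 -0.3] M [-0.12  0.06  0.01] j [ 0.349  0.067 -0.473 -0.021 -1.001  1.269]
```

Now straight up and back toward the +y side, to clear both views.

Request:
{"fn": "carry_out", "kwargs": {
  "deltas": [
    [[0,0,5],0,87],
    [[0,0,20],0,87],
    [[0,0,35],0,87],
    [[0,0,40],0,87],
    [[0,0,20],0,87],
    [[0,35,0],0,87],
    [[0,38,0],0,87],
    [[0,40,0],0,87]
  ]
}}

```text
time: 15.57
tool_pos: [0.4816, 0.0896, 0.3088]
eef_rot: [-0.013, 1.0, 0.013, 0.012]
contact_force: [1.2, 0.4, -0.3]
width: 0.985
```

Request:
{"fn": "carry_out", "kwargs": {
  "deltas": [
    [[-5,40,0],0,87],
    [[-5,40,0],0,87],
    [[-5,40,0],0,87],
    [[-5,40,0],0,87],
    [[-5,40,0],0,87],
    [[-5,40,0],0,87],
    [[0,0,0],0,87],
    [[0,0,0],0,87]
  ]
}}

```text
time: 16.23
tool_pos: [0.4473, 0.3456, 0.3136]
eef_rot: [-0.016, 1.0, 0.014, 0.014]
contact_force: [-0.3, -0.2, -0.3]
width: 0.996
```

```bash
python3 st.py; python3 - <<'E'
from meas import *
s=get_image("scene")[:,:,::-1];t=get_image("top")[:,:,::-1]
cv2.imwrite("pics/s4.png",s);cv2.imwrite("pics/t4.png",t)
cv2.imwrite("pics/e8.png",np.hstack([cv2.resize(s[170:300,220:340],(400,433),interpolation=2),cv2.resize(t[130:260,225:345],(400,433),interpolation=2)]))
E
```

```text
t 16.23 tcp [447.3 345.6 313.6] yaw 1.62 zaxis [ 0.0285  0.0324 -0.9991] grasp [446.8 345.  332.6] w mm 87.3 F [-0.3 -0.2 -0.3] M [-0.19  0.12  0.02] j [ 1.009  0.105 -0.128  0.007 -1.295  0.589]
```

View pics/e8.png

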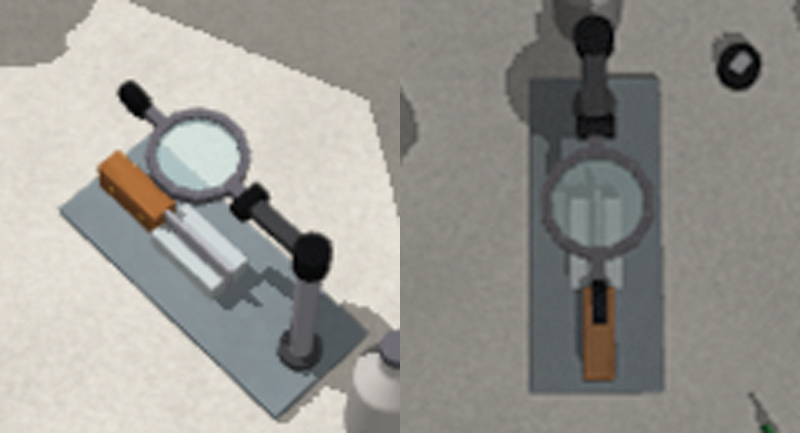

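View pics/t4.png

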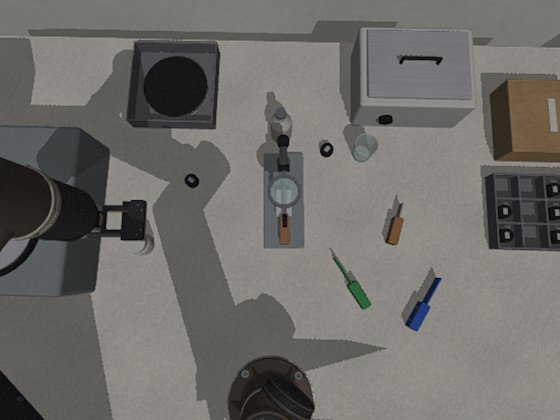

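```bash
python3 - <<'E'
from meas import *
k=400/120
d=lambda u,v:(220+u/k-.4,170+v/(433/130)-.4)
c=lambda u,v:(225+(u-400)/k-.4,130+v/(433/130)-.4)
for n,a,b in(("lens",(198,155),(598,201)),("disc",(134,99),(600,301)),("hinge",(250,202),(596,124)),("post",(312,256),(594,38))):
    p,e=tri(d(*a),c(*b));print(n,(p*1000).round(1),(e*1000).round(1))
# scraper in top view: handle rear/front at z .052
print("handle rear L/R",[(onz("top",c(*p),.052)[:2]*1000).round(1) for p in((584,381),(615,381))])
# other things shift: diff top
a=cv2.imread("pics/top0.png");b=cv2.imread("pics/t4.png")
for nm,(x0,x1,y0,y1) in dict(short=(380,415,190,255),bottle=(265,300,100,135),beaker=(345,380,125,170),puckb=(315,340,135,165),pucka=(180,205,165,195)).items():
    A=cv2.cvtColor(a[y0:y1,x0:x1],6).astype(np.float32);B=cv2.cvtColor(b[y0:y1,x0:x1],6).astype(np.float32);print(nm,cv2.phaseCorrelate(A,B))
E
```

```text
lens [556.7 -22.  203.8] 0.5
disc [480.7 -25.9 204.7] 0.2
hinge [617.  -19.  201.5] 0.2
post [685.7 -15.3 200.7] 0.8
handle rear L/R [array([432. , -14.2]), array([432.7, -40.5])]
short ((0.02588283445565409, 0.031293131198154356), 0.983038874320042)
bottle ((-0.038239822641298105, -0.20946509618275755), 0.94285641224296)
beaker ((0.015432187005028908, 0.5494433574431952), 0.9824769491030846)
puckb ((0.548604395274916, -0.024525492220677236), 0.9825870524247488)
pucka ((0.7223069416229375, -0.2296283468245086), 0.9231495434443155)
```

```bash
python3 - <<'E'
from meas import *
s=cv2.imread("pics/s2.png");f=20;x0,y0=257,222
big=cv2.resize(s[y0:y0+30,x0:x0+38],None,fx=f,fy=f,interpolation=cv2.INTER_CUBIC)
for p,col in(((421,297),(0,0,255)),((435,290),(0,0,255)),((447,274),(0,255,0)),((463,265),(0,255,0))):
    q=(np.array([160+p[0]/4-.4,165+p[1]/4-.4])-[x0,y0]+.5)*f;cv2.drawMarker(big,tuple(int(v) for v in q),col,0,14,1)
t=cv2.imread("pics/t4.png");tb=cv2.resize(t[212:252,270:300],None,fx=15,fy=15,interpolation=cv2.INTER_CUBIC)
m=np.array([514.5,-22.2]);h=np.radians(2);e=np.array([np.cos(h),np.sin(h)]);l=np.array([-e[1],e[0]])
for a,b,z in((-80,14,52),(-80,-14,52),(-80,14,12),(-80,-14,12)):
    q=(proj("top",np.r_[m+a*e+b*l,z]/1000)-[270,212]+.5)*15;cv2.drawMarker(tb,tuple(int(v) for v in q),(0,255,0) if z>20 else (0,0,255),0,14,1)
cv2.imwrite("pics/e9.png",big);cv2.imwrite("pics/e10.png",tb)
E
```

```text
(no output)
```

View pics/e9.png

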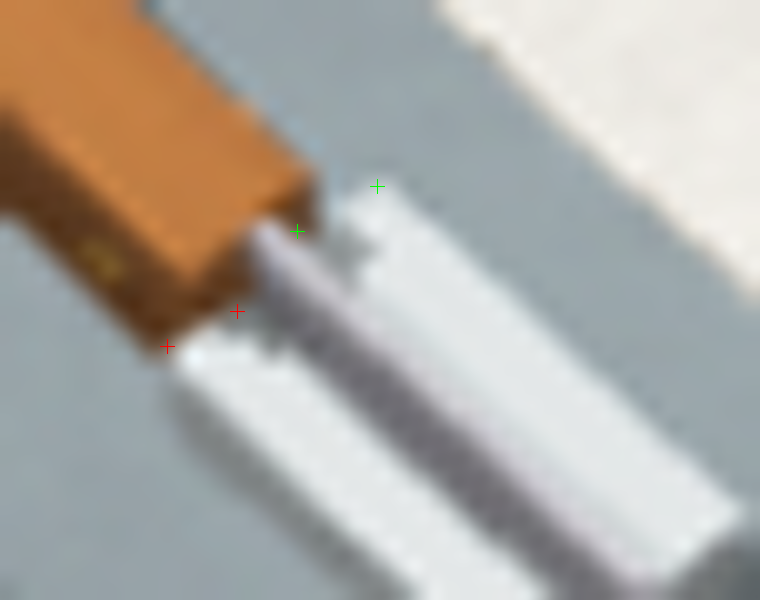

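View pics/e10.png

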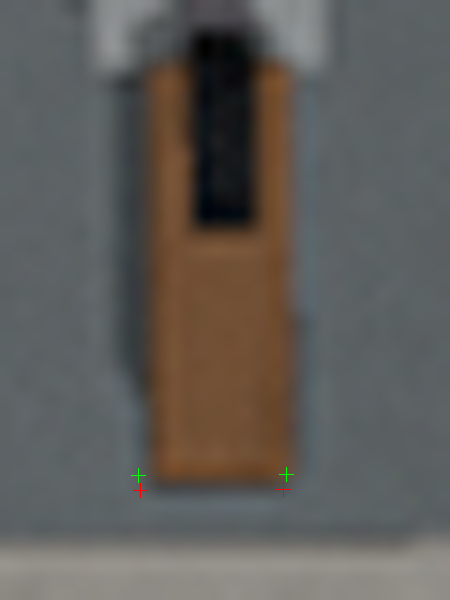

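```bash
python3 -c "
from st import *;st();hand_in()"
```

```text
t 16.33 tcp [447.7 344.2 313.5] yaw 1.53 zaxis [ 0.0285  0.0325 -0.9991] grasp [447.2 343.6 332.5] w mm 87.0 F [0.2 0.1 1.2] M [-0.22  0.09  0.05] j [ 1.007  0.105 -0.129  0.007 -1.295  0.589]
the job is handed in; nothing more can be done
```

The long-bladed scraper is seated in the slot, the magnifier is swung over it and level, and the job was handed in at about 16 s. `hand_in` gave no verdict.

**What I did:** I picked the scraper up by its handle and lowered the blade into the slot from above. I then pushed it forward until it met the rest, with about 30 N at the wrist, and let go. Then I pinched the grip disc, swung the magnifier over the slot while bringing the lens level, released it and moved the arm clear.

**Last checks:**

| Check | Measured | Limit or target |
|---|---|---|
| Lens centre | (556.7, -22.0) mm, about 1 mm from the slot centre | within 15 mm |
| Lens tilt | about 1.3° | 7° |
| Handle front to rest | about 1 mm, in both views | 4 mm |
| Handle sideways | about 2.4 mm from prediction in the top view | 5 mm |

- **Sideways offset:** This is the one reading that disagreed slightly. The slot itself only allows about 2.5 mm of play, so it is within tolerance.
- **Upright angle:** I did not measure the scraper's upright angle separately; in the pictures it stands on the base.
- **Bystanders:** The short scraper, bottle, beaker and both pucks moved less than 1 px between the first and last pictures. The jar was partly hidden by the gripper at the end, so I could not check it. The gripper stayed well above it throughout.

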